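# Nest three channel offcuts alternately flipped for bundling

### The job

Make up a compact bundle of the three aluminium channel offcuts on the plywood packing board, ready for taping: the one already on the board snug against the wooden strip and one of the loose ones snug beside it, both legs up and along the strip, and the other loose one turned upside down and nested over them, so that it straddles their two neighbouring legs with one of its own legs in each trough. Press it fully home, with all ends flush, and leave the tape roll, the marker and the steel block where they are.

Things in the scene. Friction and masses are not known exactly. Their poses are not given: they have to be found in the camera images.
- packing_board: Plywood plate 150 x 110 x 8 mm, fixed to the bench. Origin at the centre of its underside, z up, y along the 150 mm side. Along its +x edge a wooden stop strip is screwed on, 14 mm wide, 140 mm long, 14 mm higher than the plate; the face that channels are pushed against lies at x = +40 mm. The ends and the -x side are open.
- channel_a: Aluminium U-channel, legs up on the board along the strip, 3 to 17 mm off it. All three alike: 26 mm wide and 24 mm high outside, 62 mm long, web and legs 5 mm thick (trough 16 mm wide, 19 mm deep), 40 to 70 g, plain square ends. Origin at the middle of the web's outer face; x across the width, y along the length, z from the web to the open side (up when legs up).
- channel_b: Loose channel like channel_a, same axes, lying legs up on the bench; its length points roughly away from the robot.
- channel_c: The other loose channel, alike. Nested home, the flipped one's legs stand on the webs of the two others and its web lies on their neighbouring legs: 29 mm high in all. With those two touching, it has 6 mm of play across; fingers at its ends can catch on the ends of the others if these stick out.
- tape_roll: Bystander: roll of masking tape lying flat, 100 mm across, 25 mm high, origin at the centre of its underside. Leave it alone.
- marker: Bystander: white marker pen with green cap, 135 mm long, 16 mm thick, lying; origin at its middle, underneath, y along its length. Leave it alone.
- steel_block: Bystander: grey steel setting block 35 x 60 x 22 mm with two holes, origin at the centre of its underside, y along its 60 mm. Leave it alone.
There are look-alikes about, which are no part of the job. Leave any blue look-alike of the channel_b alone.

How it is judged:
By the outcome, as a careful person would: the job done as asked, in the order asked, and still so for the second after the job is handed in, with the robot touching nothing.
It also fails if it takes over 72 s, if anything falls off the work surface, if the arm or the gripper's body presses on something with over 40 N, if the wrist force passes 120 N, or if a joint passes its speed limit or range.

### The arm

A 7-joint arm with a two-finger parallel gripper is mounted at the origin on a cart in front of the work surface, level with it; the furniture and walls round the work are solid. World frame = base frame: x ahead of the robot, y to its left, z up, the work surface at z = 0. Lengths are in m, angles in rad, forces in N, time in s.
With the tool pointing down it reaches from about 0.4 to 0.875 m from the base axis. Payload 19.3 kg.
Tool frame: the origin (TCP) lies at the very end of the fingers, on their centre line; the grasp point (between the pads) lies 19 mm behind it; z points along the fingers, y is the line along which they close (so a half turn about z gives the same grasp; the last joint's range is limited). The gripper opens to 85 mm and grips with 20 to 120 N. Pads are 22 mm wide; open, the fingers measure 114 mm over their backs; the gripper's body (76 mm by 85 mm) begins 54 mm behind the grasp point. The pads swing forward as they close: fully open they stand 13 mm farther back than shut.
Start: joints at [-0.07, 0.521, -0.036, 1.599, 0.021, 1.021, -0.113], TCP at [0.625, -0, 0.231] pointing down, gripper open.
Joint ranges: [-2.91, 2.91], [-0.3, 2.13], [-1.5, 1.42], [0.17, 2.43], [-1.26, 4.41], [0.16, 1.93], [-2.52, 2.52]. Speed limits (rad/s): [1.89, 1.89, 2.39, 2.39, 3.01, 3.01, 3.01].

### API

Orientations are given as [roll, pitch, yaw] about the fixed x, y, z axes, in that order (R = Rz(yaw) Ry(pitch) Rx(roll)).
In Python, from workcell import bot gives the robot as it stands.
- The arm moves only by the tool servo_tool, never from a script. Its argument "plan" is a list of rows, each a list of 7 numbers: the finger opening in cm, from 0 to 8.54, then the shift along the tool's x, y, z in cm, then the turn, a rotation vector about the tool's x, y, z in degrees. In form: [[fingers, x, y, z, wx, wy, wz], ...]. A call has 1 to 10 rows; each row is the pose to reach, as a shift and turn from the pose commanded when the call began, along the tool's axes at that moment; what a row does not reach only later rows make up. A row lasts 1/10 s, in which the tool goes at most 50 mm and 8.59 degrees, less where a joint would pass 70% of its speed; a pose out of reach is approached as far as the arm can. A call with a gripper value outside its range is refused whole. The fingers move at their own pace and stop on an object; "force" is the grip in N (left out, the last holds). Time passes only in rows, so rows that repeat a pose let the fingers close. It gives the time, the measured TCP pose, the force, the opening and the grip force at its end, in the units of the state.
- bot.observe(): the state, without advancing time (a new reading comes with each control period).
- bot.grab_frame(name): name is "scene" or "side" or "wrist"; returns a dict with "frame" (400x640x3 uint8, blue, green, red), "mtx" (3x3 intrinsics, pixels), "R" (3x3) and "t" (3): a world point X has camera coordinates R X + t; the wrist camera has in their place "T_tool_cam" (4x4, takes a point from camera to tool coordinates, whose origin is the TCP and whose axes are the flange's). Camera axes: x right, y down, z forward; pixel columns grow to the right and rows downward; lengths in m; the calibration is good to about 2 mm. A picture is of the moment at which its call begins: read the wrist's pose just before it. There is no depth.
- bot.job_done(): hands the job in; it is judged then, once.
The state is a dict: "clock": time; "qpos": joint angles; "qd": joint speeds; "joint_efforts": joint torques, N m; "position": TCP position; "tool_rot": TCP orientation; "force": force on the tool from outside, world axes, zero at the start; "moment": the same for the moment, N m; "grip_width": finger opening in m; "finger_force": force on a finger pad.
Only numpy, scipy, OpenCV 4.12 (cv2) and the standard library are available. Lean on these libraries where they do the work, as an engineer would, in place of code of your own. Each camera call takes 0.05 s, during which the arm holds its last target. There are 200 camera calls.

## Working session

There is one attempt and no reset: what is moved stays moved. The work goes in short steps, Python scripts to look and compute and a tool call to move; the robot and the scene stay as the last step left them, time stands still between calls to the robot, and variables do not carry over. Pictures are saved under pics/ and viewed, at most 10 in all, crops included, and the job is handed in when it is done.

Besides the shell and the picture viewer there is one more tool, called in YAML: its name, and indented under it one key for each argument. servo_tool: Moves the arm, as the interface text tells. Its arguments: {"type":"object","properties":{"plan":{"type":"array","items":{"type":"array","items":{"type":"number"}}},"force":{"type":"number"}},"required":["plan"]}

```bash
ls; mkdir -p pics
python3 - <<'E'
from workcell import bot
import cv2,pickle
o=bot.observe();print({k:o[k] for k in('clock','position','tool_rot','grip_width')})
d={n:bot.grab_frame(n) for n in('scene','side','wrist')}
d['obs']=o
pickle.dump(d,open('f0.pkl','wb'))
for n in('scene','side','wrist'):cv2.imwrite(f'pics/0{n}.png',d[n]['frame'])
print(d['scene']['mtx'],d['scene']['R'],d['scene']['t'],d['side']['R'],d['side']['t'],d['wrist']['T_tool_cam'])
E
```

```text
pics
{'clock': 0.0, 'position': array([ 6.24665538e-01, -2.28697674e-05,  2.30735570e-01]), 'tool_rot': array([-3.14046546e+00,  8.08824388e-05,  1.57080895e+00]), 'grip_width': 0.08544802979980368}
[[484.51718342   0.         317.09775465]
 [  0.         484.51718342 197.80352082]
 [  0.           0.           1.        ]] [[ 0.73430104 -0.67876327  0.00907806]
 [-0.39933648 -0.44274811 -0.80281037]
 [ 0.54893748  0.58587929 -0.59616533]] [-0.52770173  0.16006995  0.97122393] [[ 0.84975651 -0.52703837 -0.01201795]
 [-0.30361797 -0.47063972 -0.82844094]
 [ 0.43096404  0.70762194 -0.55994748]] [-0.55281745  0.09779576  1.27159223] [[-5.00100490e-04 -9.55308001e-01 -2.95611861e-01  7.50540860e-02]
 [ 9.99999827e-01 -3.86242650e-04 -4.43553615e-04 -1.06934248e-03]
 [ 3.09552409e-04 -2.95612032e-01  9.55308029e-01 -1.42587377e-01]
 [ 0.00000000e+00  0.00000000e+00  0.00000000e+00  1.00000000e+00]]
```

View pics/0scene.png

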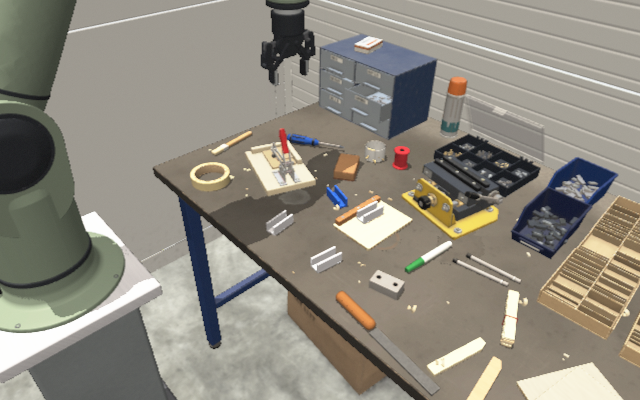

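View pics/0wrist.png

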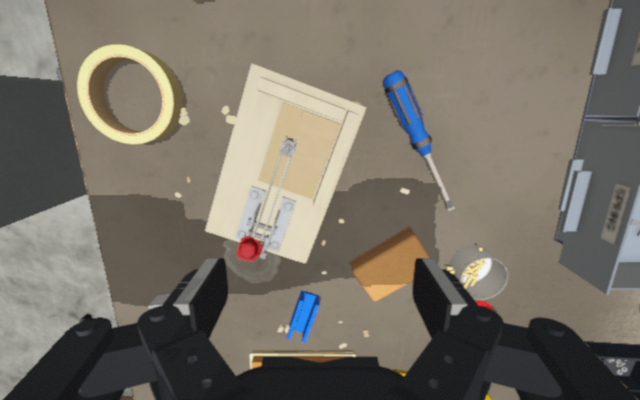

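The scene picture shows channel_a on the board at about (370,212), with loose silver channels at (280,224) and (326,259). There is a blue look-alike at (337,196), the steel block at (387,285) and the marker at (430,257). The wrist view doesn't cover the board yet.

```bash
cat > h.py <<'E'
import numpy as np,cv2,pickle
from scipy.spatial.transform import Rotation as Ro
def cam(f,o=None):
    if 'R' in f: R,t=np.array(f['R']),np.array(f['t']); return R.T,-R.T@t
    T=np.array(f['T_tool_cam']);Rt=Ro.from_euler('xyz',o['tool_rot']).as_matrix()
    return Rt@T[:3,:3],Rt@T[:3,3]+o['position']
def ray(f,px,z,o=None):
    R,c=cam(f,o);px=np.atleast_2d(px).astype(float)
    d=np.c_[px,np.ones(len(px))]@np.linalg.inv(f['mtx']).T@R.T
    return c+d*((z-c[2])/d[:,2])[:,None]
def proj(f,X,o=None):
    R,c=cam(f,o);p=(np.atleast_2d(X)-c)@R@np.array(f['mtx']).T
    return p[:,:2]/p[:,2:]
E
python3 - <<'E'
from h import *
d=pickle.load(open('f0.pkl','rb'))
np.set_printoptions(precision=3,suppress=True)
for n,p,z in[('c1',(280,224),.02),('c2',(326,259),.02),('A',(370,212),.028),('board near',(372,246),.008),('bl',(334,226),.008),('br',(411,221),.008),('block',(387,285),.02),('blue',(337,196),.01),('marker',(430,257),.01),('roll',(210,176),.02)]:print(n,ray(d['scene'],p,z))
f=d['scene']['frame'][140:310,230:470];cv2.imwrite('pics/1.png',cv2.resize(f,None,fx=3.3,fy=3.3,interpolation=cv2.INTER_CUBIC))
E
```

```text
c1 [[ 0.428 -0.193  0.02 ]]
c2 [[ 0.427 -0.343  0.02 ]]
A [[ 0.601 -0.305  0.028]]
board near [[ 0.536 -0.371  0.008]]
bl [[ 0.523 -0.268  0.008]]
br [[ 0.666 -0.374  0.008]]
block [[ 0.464 -0.474  0.02 ]]
blue [[ 0.606 -0.193  0.01 ]]
marker [[ 0.599 -0.477  0.01 ]]
roll [[0.417 0.075 0.02 ]]
```

View pics/1.png

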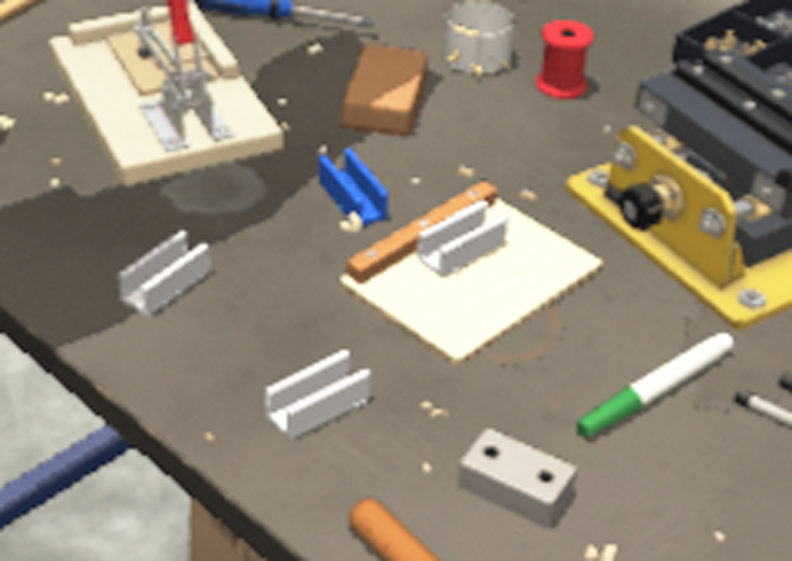

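The close-up shows the strip on the board's far-left side (world +y), with channel_a along it and clear of it. Both loose silver channels lie legs up, with their lengths roughly along world x. I'll move the wrist camera over them.

servo_tool:
  plan:
    - [8.5,-22,-12,0,0,0,0]
    - [8.5,-22,-12,0,0,0,0]
    - [8.5,-22,-12,0,0,0,0]
    - [8.5,-22,-12,0,0,0,0]
    - [8.5,-22,-12,0,0,0,0]
    - [8.5,-22,-12,0,0,0,0]
    - [8.5,-22,-12,0,0,0,0]
    - [8.5,-22,-12,0,0,0,0]
    - [8.5,-22,-12,0,0,0,0]

```text
clock: 1.05
position: [0.5056, -0.2187, 0.2311]
tool_rot: [-3.141, -0.0, 1.573]
force: [0.3, -0.8, 0.0]
grip_width: 0.0851
finger_force: 0.0
```

```bash
cat >> h.py <<'E'
def snap(name,tag):
    from workcell import bot
    o=bot.observe();f=bot.grab_frame(name);pickle.dump((f,o),open(tag+'.pkl','wb'));return f,o
E
python3 - <<'E'
from h import *
f,o=snap('wrist','w1');print(o['position'],o['tool_rot'],o['clock'],f['mtx'])
cv2.imwrite('pics/w1.png',f['frame'])
E
```

```text
[ 0.50560908 -0.21874743  0.23112502] [-3.14149216e+00 -4.24070141e-04  1.57272521e+00] 1.05 [[318.4678248    0.         319.77743662]
 [  0.         318.4678248  201.51236328]
 [  0.           0.           1.        ]]
```

View pics/w1.png

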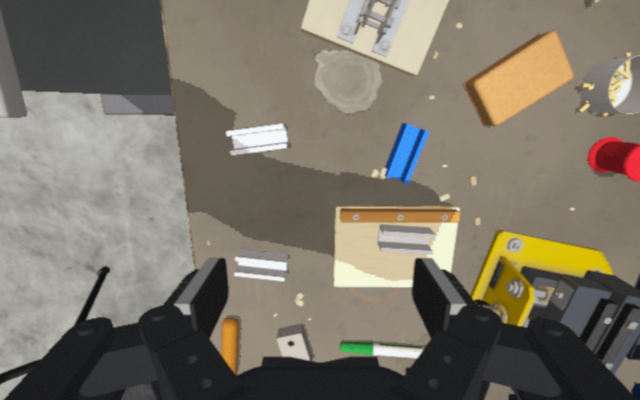

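The wrist view shows the loose channels at about (258,139) and (261,266). channel_a is at (406,238) on the board, the strip runs along row 216, and the blue look-alike is at (407,152).

```bash
cat >> h.py <<'E'
def chan(f,o,box,ztop,vis=None):
    "bright unsaturated blob in box x0,y0,x1,y1 -> rect in world at ztop"
    x0,y0,x1,y1=box
    hsv=cv2.cvtColor(f['frame'],cv2.COLOR_BGR2HSV)
    m=((hsv[...,1]<35)&(hsv[...,2]>125)).astype(np.uint8)
    k=np.zeros_like(m);k[y0:y1,x0:x1]=m[y0:y1,x0:x1]
    k=cv2.morphologyEx(k,cv2.MORPH_CLOSE,np.ones((9,9)))
    c=max(cv2.findContours(k,0,2)[0],key=cv2.contourArea)
    w=ray(f,c[:,0],ztop,o)[:,:2]
    r=cv2.minAreaRect((w*1000).astype(np.float32))
    return r,cv2.boundingRect(c)
E
python3 - <<'E'
from h import *
f,o=pickle.load(open('w1.pkl','rb'))
for n,b,z in[('c1',(215,110,300,165),.024),('c2',(222,240,300,285),.024),('A',(365,224,445,258),.032)]:
    print(n,chan(f,o,b,z))
    x0,y0,x1,y1=b
hsv=cv2.cvtColor(f['frame'],cv2.COLOR_BGR2HSV)
m=((hsv[...,0]<18)&(hsv[...,1]>110)&(hsv[...,2]>60)).astype(np.uint8);m[:200]=0;m[230:]=0;m[:,:330]=0;m[:,470:]=0
c=max(cv2.findContours(m,0,2)[0],key=cv2.contourArea)
print('strip',cv2.minAreaRect((ray(f,c[:,0],.022,o)[:,:2]*1000).astype(np.float32)))
a=[cv2.resize(f['frame'][y0:y1,x0:x1],None,fx=5,fy=5,interpolation=cv2.INTER_NEAREST) for x0,y0,x1,y1 in [(215,110,305,160),(215,235,305,285)]]
b=cv2.resize(f['frame'][195:295,325:470],None,fx=3,fy=3,interpolation=2)
im=np.zeros((550,800,3),np.uint8);im[:250,:400]=cv2.resize(a[0],(400,250));im[:250,400:]=cv2.resize(a[1],(400,250));im[250:550,:435]=b
cv2.imwrite('pics/z1.png',im)
E
```

```text
c1 (((436.4772033691406, -180.91835021972656), (66.89482116699219, 28.628110885620117), 7.528132915496826), (225, 123, 64, 33))
c2 (((431.8285217285156, -333.2967529296875), (39.60262680053711, 65.65141296386719), 82.877685546875), (233, 248, 55, 34))
A (((611.93212890625, -297.7932434082031), (79.24516296386719, 42.025535583496094), 1.0980387926101685), (378, 224, 67, 34))
strip ((598.5460205078125, -268.92022705078125), (16.06826400756836, 138.9108123779297), 89.56388092041016)
```

View pics/z1.png

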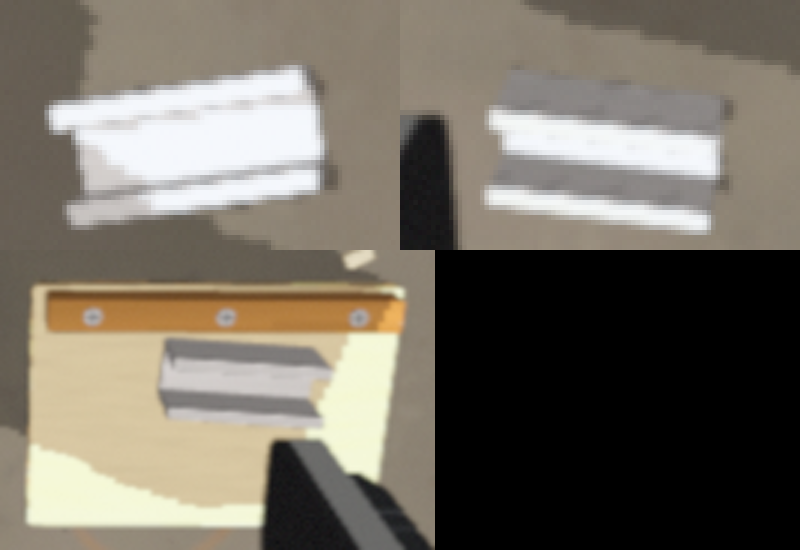

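The zoom gives the outer leg-top corners of all three channels. I'll cast them to world points.

Run:
```python
from h import *
np.set_printoptions(precision=4,suppress=True)
f,o=pickle.load(open('w1.pkl','rb'))
def go(n,P,s,org,off,z):
    p=(np.array(P,float)-off)/s+org-0.5
    w=ray(f,p,z,o)[:,:2];a=(w[1]-w[0])+(w[3]-w[2]);
    print(n,w.mean(0),'len',np.linalg.norm(a)/2,'wid',np.linalg.norm(w[0]+w[1]-w[2]-w[3])/2,'yaw',np.degrees(np.arctan2(a[1],a[0])))
s=400/90
go('c1',[(48,103),(304,66),(70,228),(322,192)],s,(215,110),(0,0),.024)
go('c2',[(88,108),(318,135),(85,205),(310,232)],s,(215,235),(0,0),.024)
go('A',[(175,357),(331,368),(168,415),(322,427)],3,(325,195),(0,250),.032)
go('strip',[(47,292),(403,292),(47,331),(403,331)],3,(325,195),(0,250),.022)
print(ray(f,(np.array([(47,331),(403,331)])-(0,250))/3+(325,195)-.5,.022,o))
```

```text
c1 [ 0.4353 -0.1851] len 0.06329665622375188 wid 0.030564933595882245 yaw 8.115797156197962
c2 [ 0.4303 -0.3442] len 0.06330899444478892 wid 0.030478950149862325 yaw -7.564219410025539
A [ 0.6071 -0.2985] len 0.06096599642712938 wid 0.02484790540516096 yaw -4.503151157682378
strip [ 0.5978 -0.2689] len 0.13897456019509408 wid 0.016191784687070502 yaw 0.09022619872561123
[[ 0.5285 -0.2771  0.022 ]
 [ 0.6684 -0.2768  0.022 ]]
```

servo_tool:
  plan:
    - [8.5,-5,-3,2,0,0,4]
    - [8.5,-9,-5.5,5,0,0,7.5]
    - [8.5,-12.6,-7.5,10,0,0,7.5]
    - [8.5,-12.6,-7.5,14,0,0,7.5]
    - [8.5,-12.6,-7.5,16,0,0,7.5]
    - [8.5,-12.6,-7.5,16,0,0,7.5]
    - [8.5,-12.6,-7.5,16,0,0,7.5]

```text
clock: 1.8
position: [0.4307, -0.3454, 0.0719]
tool_rot: [-3.141, -0.0, 1.441]
force: [1.5, -0.1, 1.1]
grip_width: 0.0852
finger_force: 0.0
```

Run:
```python
from h import *
f,o=snap('wrist','w2');print(o['position'],o['tool_rot'],o['clock'])
X=[[.43,-.344,z] for z in(0,.024)];print(proj(f,X,o))
s,_=snap('side','s2')
p=proj(s,[.43,-.344,.03])[0].astype(int);print(p)
b=s['frame'][max(0,p[1]-60):p[1]+50,max(0,p[0]-90):p[0]+90]
im=np.zeros((400,640+0,3),np.uint8);cv2.imwrite('pics/w2.png',np.hstack([cv2.resize(f['frame'],(480,300)),cv2.resize(b,(320,300))])[:,:800])
```

```text
[ 0.43068625 -0.34536904  0.07186436] [-3.14122313e+00 -4.95298630e-04  1.44082711e+00] 1.8
[[320.16589263 211.33199151]
 [320.18380718 223.51177589]]
[317 244]
```

View pics/w2.png

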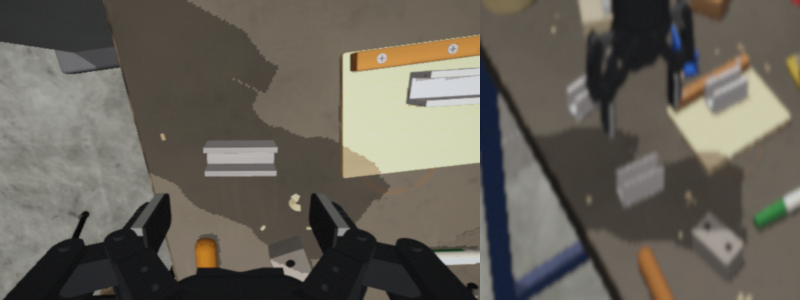

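The channel is centred under the tool in x at column 320 and its yaw matches. In y I'll check the leg edges from this near view, using a column profile.

Run:
```python
from h import *
f,o=pickle.load(open('w2.pkl','rb'))
g=f['frame'].astype(int)
for c in(300,340): print([(r,g[r,c].mean().astype(int)) for r in range(182,240)])
print([(c,g[193,c].mean().astype(int)) for c in list(range(264,282))+list(range(360,378))])
for r in(196,200,232,235): print(r,ray(f,(320,r),.024,o))
```

```text
[(182, np.int64(73)), (183, np.int64(71)), (184, np.int64(70)), (185, np.int64(71)), (186, np.int64(74)), (187, np.int64(85)), (188, np.int64(97)), (189, np.int64(99)), (190, np.int64(99)), (191, np.int64(99)), (192, np.int64(99)), (193, np.int64(100)), (194, np.int64(98)), (195, np.int64(97)), (196, np.int64(118)), (197, np.int64(158)), (198, np.int64(170)), (199, np.int64(170)), (200, np.int64(169)), (201, np.int64(168)), (202, np.int64(168)), (203, np.int64(166)), (204, np.int64(160)), (205, np.int64(173)), (206, np.int64(178)), (207, np.int64(180)), (208, np.int64(182)), (209, np.int64(180)), (210, np.int64(177)), (211, np.int64(177)), (212, np.int64(179)), (213, np.int64(177)), (214, np.int64(178)), (215, np.int64(178)), (216, np.int64(176)), (217, np.int64(165)), (218, np.int64(124)), (219, np.int64(101)), (220, np.int64(98)), (221, np.int64(100)), (222, np.int64(100)), (223, np.int64(100)), (224, np.int64(99)), (225, np.int64(98)), (226, np.int64(99)), (227, np.int64(114)), (228, np.int64(149)), (229, np.int64(167)), (230, np.int64(169)), (231, np.int64(168)), (232, np.int64(1
[... 1662 characters left out ...]
t64(99)), (276, np.int64(101)), (277, np.int64(101)), (278, np.int64(99)), (279, np.int64(100)), (280, np.int64(100)), (281, np.int64(99)), (360, np.int64(100)), (361, np.int64(101)), (362, np.int64(101)), (363, np.int64(100)), (364, np.int64(100)), (365, np.int64(101)), (366, np.int64(100)), (367, np.int64(96)), (368, np.int64(86)), (369, np.int64(76)), (370, np.int64(73)), (371, np.int64(73)), (372, np.int64(74)), (373, np.int64(73)), (374, np.int64(74)), (375, np.int64(75)), (376, np.int64(73)), (377, np.int64(73))]
196 [[ 0.43226333 -0.3258181   0.024     ]]
200 [[ 0.43192519 -0.32839923  0.024     ]]
232 [[ 0.42912271 -0.34979141  0.024     ]]
235 [[ 0.42885076 -0.3518673   0.024     ]]
```

servo_tool:
  plan:
    - [8.5,0.65,-0.05,2,0,0,-0.7]
    - [8.5,0.65,-0.05,4.5,0,0,-0.7]
    - [8.5,0.65,-0.05,6.2,0,0,-0.7]
    - [8.5,0.65,-0.05,6.8,0,0,-0.7]
    - [6,0.65,-0.05,6.8,0,0,-0.7]
    - [6,0.65,-0.05,6.8,0,0,-0.7]
    - [6,0.65,-0.05,6.8,0,0,-0.7]
    - [6,0.65,-0.05,6.8,0,0,-0.7]
  force: 40

```text
clock: 2.7
position: [0.4312, -0.3398, 0.005]
tool_rot: [3.14, 0.001, 1.452]
force: [-1.5, 1.8, 8.1]
grip_width: 0.0608
finger_force: 36.1
```

servo_tool:
  plan:
    - [6,0,0,-3,0,0,0]
    - [6,0,2,-7,0,0,-1]
    - [6,0,6,-9.5,0,0,-4]
    - [6,0.1,10.5,-9.5,0,0,-6.8]
    - [6,0.1,15,-9.5,0,0,-6.8]
    - [6,0.1,17.7,-9.5,0,0,-6.8]
    - [6,0.1,17.7,-9.5,0,0,-6.8]
    - [6,0.1,17.7,-9.5,0,0,-6.8]
    - [6,0.1,17.7,-9.5,0,0,-6.8]

```text
clock: 3.6
position: [0.6054, -0.3598, 0.0991]
tool_rot: [-3.142, 0.0, 1.57]
force: [0.0, 0.4, -1.0]
grip_width: 0.0606
finger_force: 36.3
```

Run:
```python
from h import *
f,o=snap('wrist','w3');print(o['position'],o['tool_rot'],o['clock'],o['grip_width'])
cv2.imwrite('pics/w3.png',cv2.resize(f['frame'][60:330,140:500],(800,600),interpolation=2))
```

```text
[ 0.60542791 -0.3598055   0.09907981] [-3.14154432e+00  4.33470438e-04  1.57014959e+00] 3.6 0.06060753492210702
```

View pics/w3.png

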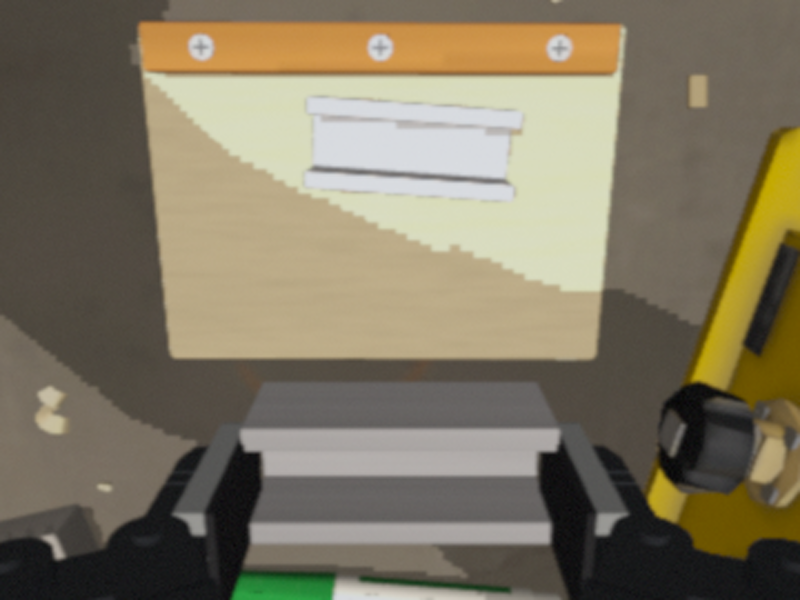

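This shows the strip's face edge at row 73 (x 145 to 617) and channel_a's leg tops at (307,97), (523,112), (305,187) and (514,200). channel_b is held squarely in the fingers, with leg tops from row 428 to 543.

Run:
```python
from h import *
np.set_printoptions(precision=4,suppress=True)
f,o=pickle.load(open('w3.pkl','rb'))
def q(P,z): return ray(f,np.array(P,float)/(800/360)+(140,60)-.5,z,o)[:,:2]
A=q([(307,97),(523,112),(305,187),(514,200)],.032);print(A,A.mean(0),np.linalg.norm(A[1]-A[0]),np.linalg.norm(A[0]-A[2]),np.degrees(np.arctan2(*(A[1]-A[0])[::-1])))
print('strip face',q([(145,73),(617,73)],.022))
zt=o['position'][2]+.019-.0  # held top guess
for z in(zt-.002,zt,):print('held',z,q([(240,428),(560,430),(248,543),(552,543)],z))
```

```text
[[ 0.5778 -0.2849]
 [ 0.6392 -0.289 ]
 [ 0.5762 -0.3101]
 [ 0.6378 -0.314 ]] [ 0.6078 -0.2995] 0.061477263287217504 0.025296382573943985 -3.8714944225242514
strip face [[ 0.5293 -0.2781]
 [ 0.6679 -0.2782]]
held 0.11607980794518047 [[ 0.5729 -0.3466]
 [ 0.6355 -0.3471]
 [ 0.5728 -0.3727]
 [ 0.6355 -0.3727]]
held 0.11807980794518047 [[ 0.5734 -0.3456]
 [ 0.635  -0.3461]
 [ 0.5733 -0.3713]
 [ 0.635  -0.3713]]
```

servo_tool:
  plan:
    - [6,2.3,0.35,3,0,0,0]
    - [6,2.3,0.35,6,0,0,0]
    - [6,2.3,0.35,7.8,0,0,0]
    - [6,2.3,0.35,8.45,0,0,0]
    - [6,2.3,0.35,8.45,0,0,0]
    - [6,2.9,0.35,8.45,0,0,0]
    - [6,3.4,0.35,8.45,0,0,0]
    - [6,3.8,0.35,8.45,0,0,0]
    - [6,4.0,0.35,8.45,0,0,0]
    - [6,4.1,0.35,8.45,0,0,0]

```text
clock: 4.65
position: [0.6099, -0.3184, 0.0141]
tool_rot: [3.141, 0.0, 1.571]
force: [1.0, -3.1, 0.8]
grip_width: 0.0609
finger_force: 36.9
```

servo_tool:
  plan:
    - [6,0.15,0,0,0,0,0]
    - [6,0.3,0,0,0,0,0]
    - [6,0.3,0,0,0,0,0]

```text
clock: 4.95
position: [0.6098, -0.3181, 0.0144]
tool_rot: [3.14, 0.003, 1.569]
force: [1.8, -11.4, 0.3]
grip_width: 0.0604
finger_force: 36.8
```

servo_tool:
  plan:
    - [6,-0.2,0,0.1,0,0,0]
    - [7.4,-0.2,0,0.1,0,0,0]
    - [7.4,-0.2,0,0.1,0,0,0]
    - [7.4,-0.2,0,0.1,0,0,0]
    - [7.4,0.6,0,0.1,0,0,0]
    - [7.4,1.2,0,0.1,0,0,0]
    - [7.4,1.2,0,0.1,0,0,0]
    - [6,1.2,0,0.1,0,0,0]
    - [6,1.2,0,0.1,0,0,0]
    - [6,1.2,0,0.1,0,0,0]
  force: 25

```text
clock: 5.95
position: [0.6099, -0.3032, 0.0131]
tool_rot: [3.141, -0.0, 1.571]
force: [-1.4, 4.1, 6.2]
grip_width: 0.0611
finger_force: 26.9
```

servo_tool:
  plan:
    - [6,0.2,0,0,0,0,0]
    - [6,0.2,0,0,0,0,0]
    - [7.6,0,0,0,0,0,0]
    - [7.6,0,0,0,0,0,0]
    - [7.6,0,0,0,0,0,0]
    - [8.5,0,0,-4,0,0,0]
    - [8.5,0,0,-8,0,0,0]
    - [8.5,0,0,-8,0,0,0]

```text
clock: 6.75
position: [0.6121, -0.3046, 0.0981]
tool_rot: [3.135, 0.003, 1.571]
force: [0.2, -0.4, 0.1]
grip_width: 0.0847
finger_force: 0.0
```

servo_tool:
  plan:
    - [8.5,3,-4,0,0,0,-4]
    - [8.5,6,-8,0,0,0,-8.1]
    - [8.5,9,-12,2,0,0,-8.1]
    - [8.5,12,-16,2,0,0,-8.1]
    - [8.5,12,-17.5,2,0,0,-8.1]
    - [8.5,12,-17.5,2,0,0,-8.1]
    - [8.5,12,-17.5,2,0,0,-8.1]
    - [8.5,12,-17.5,2,0,0,-8.1]

```text
clock: 7.55
position: [0.4357, -0.1838, 0.0728]
tool_rot: [3.141, 0.0, 1.712]
force: [0.4, 0.4, 0.3]
grip_width: 0.0849
finger_force: 0.0
```

Run:
```python
from h import *
f,o=snap('wrist','w4');print(o['position'],o['tool_rot'],o['clock'])
cv2.imwrite('pics/w4.png',cv2.resize(f['frame'][120:300,200:440],(800,600),interpolation=2))
```

```text
[ 0.43571977 -0.18382023  0.07280518] [3.14071483e+00 3.75112540e-04 1.71198154e+00] 7.55
```

View pics/w4.png

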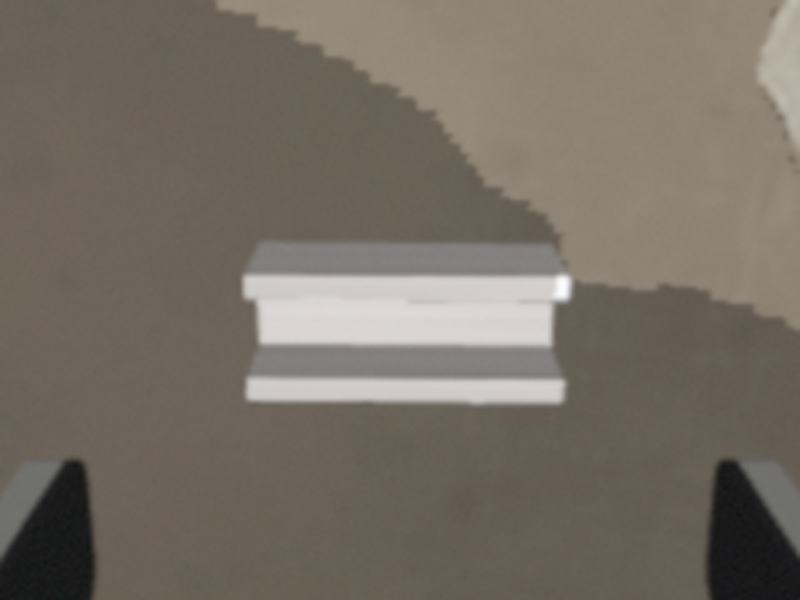

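The channel is square to the tool with corners (243,275), (571,275), (246,403) and (565,403). I'll flip it in two 90° rolls, held by its ends with the tool tilting from -45° to +45°. A helper will give the move numbers.

```bash
cat >> h.py <<'E'
def rel(pos,rpy,C,yaw,tilt,ahead):
    "row for tool with closing axis at yaw(deg, tool x dir), tilted about tool y, TCP ahead of C by 'ahead' m along tool z"
    R0=Ro.from_euler('xyz',rpy)
    R=Ro.from_euler('z',yaw,degrees=True)*Ro.from_euler('x',np.pi)*Ro.from_euler('y',tilt,degrees=True)
    T=np.array(C)+R.apply([0,0,ahead])
    return np.round(np.r_[R0.inv().apply(T-pos)*100,np.degrees((R0.inv()*R).as_rotvec())],2)
E
python3 - <<'E'
from h import *
np.set_printoptions(precision=4,suppress=True)
f,o=pickle.load(open('w4.pkl','rb'))
P=ray(f,np.array([(243,275),(571,275),(246,403),(565,403)])*.3+(200,120)-.5,.024,o)[:,:2]
C=P.mean(0);print(P,C,np.degrees(np.arctan2(*(P[1]-P[0]+P[3]-P[2])[::-1])))
yaw=98.1
for h,t in[(.08,-45),(.05,-45),(.012,-45)]:print(h,t,rel(o['position'],o['tool_rot'],[*C,h],yaw,t,.008))
E
```

```text
[[ 0.4028 -0.1727]
 [ 0.4642 -0.164 ]
 [ 0.406  -0.1988]
 [ 0.4679 -0.19  ]] [ 0.4352 -0.1814] 8.04793768563817
0.08 -45 [ -0.32  -0.01  -0.15   0.04 -44.98  -0.03]
0.05 -45 [ -0.31  -0.02   2.85   0.04 -44.98  -0.03]
0.012 -45 [ -0.31  -0.02   6.65   0.04 -44.98  -0.03]
```

servo_tool:
  plan:
    - [7.8,-0.1,0,-2,0,-8,0]
    - [7.8,-0.1,0,-2,0,-16,0]
    - [7.8,-0.2,0,-2,0,-24,0]
    - [7.8,-0.2,0,-1,0,-32,0]
    - [7.8,-0.3,0,0,0,-40,0]
    - [7.8,-0.3,0,1.5,0,-45,0]
    - [7.8,-0.3,0,2.85,0,-45,0]
    - [7.8,-0.3,0,2.85,0,-45,0]
    - [7.8,-0.3,0,2.85,0,-45,0]

```text
clock: 8.5
position: [0.4343, -0.1877, 0.0447]
tool_rot: [-3.123, 0.686, 1.713]
force: [0.2, 0.8, -0.2]
grip_width: 0.078
finger_force: 0.0
```

Run:
```python
from h import *
from workcell import bot
o=bot.observe();print(o['qpos'].round(2))
for h in(.03,.012):print(rel(o['position'],o['tool_rot'],[.4352,-.1814,h],98.1,-45,.008))
```

```text
[-0.71  0.93  0.72  2.31  0.83  0.17 -0.9 ]
[ 1.32  0.21  1.54 -1.06 -5.68  0.07]
[ 2.46  0.24  2.93 -1.06 -5.68  0.07]
```

Run:
```python
from h import *
from workcell import bot
o=bot.observe()
for h in(.06,.0055):print(rel(o['position'],o['tool_rot'],[.4352,-.1814,h],98.1,0,.0))
```

```text
[-0.5   0.15 -1.57 -1.02 39.32 -0.34]
[ 2.95  0.23  2.64 -1.02 39.32 -0.34]
```

servo_tool:
  plan:
    - [8.2,-0.5,0.15,-1.6,-0.2,8,0]
    - [8.2,-0.5,0.15,-1.6,-0.4,16,-0.1]
    - [8.2,-0.5,0.15,-1.6,-0.6,24,-0.2]
    - [8.2,-0.5,0.15,-1.6,-0.8,32,-0.3]
    - [8.2,-0.5,0.15,-1.6,-1,39.3,-0.3]
    - [8.2,-0.5,0.15,-1.6,-1,39.3,-0.3]
    - [8.2,-0.5,0.15,-1.6,-1,39.3,-0.3]

```text
clock: 9.2
position: [0.4322, -0.182, 0.0553]
tool_rot: [-3.114, 0.148, 1.706]
force: [0.5, 0.2, -0.7]
grip_width: 0.0821
finger_force: 0.0
```

Run:
```python
from h import *
from workcell import bot
o=bot.observe()
print(o['position'],o['tool_rot'])
for h in(.06,.0055):print(rel(o['position'],o['tool_rot'],[.4352,-.1814,h],98.1,0,.0))
```

```text
[ 0.43223781 -0.18200425  0.05526952] [-3.11444568  0.1480399   1.70594575]
[-0.05  0.29 -0.48 -1.58  8.48 -0.47]
[ 0.75  0.44  4.91 -1.58  8.48 -0.47]
```

servo_tool:
  plan:
    - [8.2,0,0.3,-0.5,-1.6,8.4,-0.5]
    - [8.2,0,0.3,-0.5,-1.6,8.4,-0.5]
    - [8.2,0,0.3,-0.5,-1.6,8.4,-0.5]

```text
clock: 9.5
position: [0.4343, -0.1841, 0.06]
tool_rot: [3.141, 0.003, 1.705]
force: [-0.2, -0.2, 0.8]
grip_width: 0.0818
finger_force: 0.0
```

Run:
```python
from h import *
from workcell import bot
o=bot.observe()
print(o['position'],o['tool_rot'])
for h in(.06,.0055):print(rel(o['position'],o['tool_rot'],[.4352,-.1814,h],98.1,0,.0))
```

```text
[ 0.43429016 -0.18410058  0.05999311] [3.14106985e+00 2.76275982e-03 1.70545499e+00]
[ 0.26  0.13 -0.    0.03  0.16 -0.38]
[ 0.27  0.12  5.45  0.03  0.16 -0.38]
```

servo_tool:
  plan:
    - [8.2,0.25,0.1,3,0,0,-0.4]
    - [8.2,0.25,0.1,4.9,0,0,-0.4]
    - [8.2,0.25,0.1,5.4,0,0,-0.4]
    - [6,0.25,0.1,5.4,0,0,-0.4]
    - [6,0.25,0.1,5.4,0,0,-0.4]
    - [6,0.25,0.1,5.4,0,0,-0.4]
    - [6,0.25,0.1,5.4,0,0,-0.4]
    - [6,0.25,0.1,3.4,0,0,-0.4]
  force: 40

```text
clock: 10.3
position: [0.4342, -0.178, 0.0251]
tool_rot: [-3.138, 0.003, 1.72]
force: [-0.1, 0.1, -0.6]
grip_width: 0.0604
finger_force: 31.7
```

Run:
```python
from h import *
from workcell import bot
o=bot.observe()
print(o['position'],o['tool_rot'])
print(rel(o['position'],o['tool_rot'],[.45,-.29,.1],65,0,.0))
```

```text
[ 0.43420633 -0.17795307  0.02505678] [-3.13835917  0.00320187  1.71987652]
[-11.34  -0.13  -7.46  -0.13   0.23  33.54]
```

servo_tool:
  plan:
    - [6,0,0,-4,0,0,4]
    - [6,-3,0,-7.5,0,0,12]
    - [6,-6,0,-7.5,0,0,20]
    - [6,-9,-0.1,-7.5,0,0,28]
    - [6,-11.3,-0.1,-7.5,0,0,33.5]
    - [6,-11.3,-0.1,-7.5,0,0,33.5]
    - [6,-11.3,-0.1,-7.5,0,0,33.5]

```text
clock: 11.0
position: [0.4506, -0.2898, 0.1014]
tool_rot: [3.14, 0.004, 1.136]
force: [-0.2, -0.2, -2.2]
grip_width: 0.0605
finger_force: 31.7
```

servo_tool:
  plan:
    - [6,0,0,0,0,-8,0]
    - [6,0,0,0,0,-16,0]
    - [6,0,0,0,0,-24,0]
    - [6,0,0,0,0,-32,0]
    - [6,0,0,0,0,-40,0]
    - [6,0,0,0,0,-45,0]
    - [6,0,0,0,0,-45,0]

```text
clock: 11.7
position: [0.4525, -0.2854, 0.0992]
tool_rot: [-3.138, 0.794, 1.147]
force: [-0.3, 0.8, -0.4]
grip_width: 0.0606
finger_force: 31.7
```

Run:
```python
from h import *
from workcell import bot
o=bot.observe()
print(o['qpos'].round(2))
print(rel(o['position'],o['tool_rot'],[.45,-.29,.1],65,-45,.0),rel(o['position'],o['tool_rot'],[.45,-.29,.1],65,0,.0))
```

```text
[-0.22  0.8   0.35  1.94  0.65  0.87 -0.9 ]
[-0.42 -0.04  0.32  0.31  0.47  0.5 ] [-4.200e-01 -4.000e-02  3.200e-01  9.000e-02  4.547e+01  6.000e-01]
```

servo_tool:
  plan:
    - [6,0,0,0,0,20,0]
    - [6,0,0,0,0,40,0]
    - [6,0,0,0,0,60,0]
    - [6,0,0,0,0,75,0]
    - [6,0,0,0,0,90,0]
    - [6,0,0,0,0,90,0]
    - [6,0,0,0,0,90,0]
    - [6,0,0,0,0,90,0]
    - [6,0,0,0,0,90,0]
    - [6,0,0,0,0,90,0]

```text
clock: 12.7
position: [0.4514, -0.2905, 0.1036]
tool_rot: [-3.14, -0.495, 1.137]
force: [-0.4, 0.5, -1.4]
grip_width: 0.0607
finger_force: 31.7
```

servo_tool:
  plan:
    - [6,0,0,0,0,0,0]
    - [6,0,0,0,0,0,0]
    - [6,0,0,0,0,0,0]
    - [6,0,0,0,0,0,0]

```text
clock: 13.1
position: [0.4515, -0.2887, 0.1019]
tool_rot: [-3.135, -0.489, 1.136]
force: [0.6, -0.1, -1.2]
grip_width: 0.0609
finger_force: 31.7
```

Run:
```python
from h import *
from workcell import bot
o=bot.observe()
print(o['qpos'].round(2))
print(rel(o['position'],o['tool_rot'],[.45,-.29,.1],65,45,.0),rel(o['position'],o['tool_rot'],[.45,-.29,.1],65,0,.0))
```

```text
[ 1.06  0.72 -0.48  1.83 -0.23  0.8   0.42]
[-0.25 -0.08  0.09 -0.47 16.98  0.03] [ -0.25  -0.08   0.09  -0.42 -28.02   0.21]
```

servo_tool:
  plan:
    - [6,0,0,0,0,8,0]
    - [6,0,0,0,0,17,0]
    - [6,0,0,0,0,17,0]
    - [6,0,0,0,0,17,0]
    - [6,0,0,0,0,17,0]

```text
clock: 13.6
position: [0.4516, -0.2887, 0.1019]
tool_rot: [-3.132, -0.785, 1.133]
force: [0.8, 0.1, -0.6]
grip_width: 0.0608
finger_force: 31.7
```

Run:
```python
from h import *
from workcell import bot
o=bot.observe()
print(o['qpos'].round(2),o['tool_rot'])
print(rel(o['position'],o['tool_rot'],[.45,-.29,.1],65,-45,.0))
```

```text
[ 1.25  0.88 -0.59  1.74 -0.35  0.95  0.59] [-3.13213326 -0.78490827  1.13263595]
[ -0.26  -0.09   0.    -0.43 -89.97   0.31]
```

servo_tool:
  plan:
    - [6,-0.2,0,0,0,-8,0]
    - [6,-0.2,0,0,0,-16,0]
    - [6,-0.2,0,0,0,-24,0]
    - [6,-0.2,0,0,0,-32,0]
    - [6,-0.2,0,0,0,-40,0]
    - [6,-0.2,0,0,-0.4,-45,0.3]
    - [6,-0.2,0,0,-0.4,-45,0.3]
    - [6,-0.2,0,0,-0.4,-45,0.3]
    - [6,-0.2,0,0,-0.4,-45,0.3]

```text
clock: 14.5
position: [0.4502, -0.2913, 0.1004]
tool_rot: [-3.139, -0.002, 1.129]
force: [-0.8, -0.7, -1.4]
grip_width: 0.0605
finger_force: 31.7
```

Run:
```python
from h import *
from workcell import bot
o=bot.observe()
print(o['qpos'].round(2),o['tool_rot'])
print(rel(o['position'],o['tool_rot'],[.45,-.29,.0065],65,0,.0))
```

```text
[ 0.56  0.57 -0.13  1.94  0.11  0.65 -0.08] [-3.13930757e+00 -2.43558168e-03  1.12944318e+00]
[ 0.09 -0.05  9.39 -0.13 -0.14 -0.29]
```

servo_tool:
  plan:
    - [6,0,0,5,0,0,0]
    - [6,0,0,8,0,0,0]
    - [6,0,0,9.2,0,0,0]
    - [6,0,0,9.4,0,0,0]
    - [6,0,0,9.45,0,0,0]
    - [7.8,0,0,9.4,0,0,0]
    - [7.8,0,0,9.4,0,0,0]
    - [7.8,0,0,9.4,0,0,0]
    - [7.8,0,0,5.4,0,0,0]
    - [7.8,0,0,5.4,0,0,0]

```text
clock: 15.5
position: [0.4517, -0.292, 0.0493]
tool_rot: [3.14, -0.001, 1.129]
force: [0.5, 0.4, -0.0]
grip_width: 0.0781
finger_force: 0.0
```

Run:
```python
from h import *
f,o=snap('wrist','w5');print(o['position'],o['tool_rot'],o['force'])
# leg tops: bright rows through columns 300,320,340
g=f['frame'].astype(int).mean(2)
cv2.imwrite('pics/w5.png',f['frame'][120:360,180:460])
for c in(280,300,340,360):
    p=g[150:300,c];d=np.diff(cv2.GaussianBlur(p.reshape(-1,1).astype(np.float32),(1,3),0).ravel())
    print(c,[(i+150,int(d[i])) for i in range(len(d)) if abs(d[i])>12])
```

```text
[ 0.45169649 -0.29201105  0.0493301 ] [ 3.13997127e+00 -1.32482186e-03  1.12912878e+00] [ 0.46143892  0.43279535 -0.01206707]
280 [(224, 23), (225, 22), (243, -12), (244, -24), (245, -23), (257, 17), (258, 25), (259, 16), (264, -15), (265, -33), (266, -30)]
300 [(224, 22), (225, 23), (243, -12), (244, -25), (245, -23), (257, 18), (258, 26), (259, 16), (264, -15), (265, -32), (266, -29), (267, -13)]
340 [(186, -12), (211, 12), (224, 21), (225, 27), (226, 14), (244, -21), (245, -24), (246, -13), (257, 16), (258, 27), (259, 18), (264, -14), (265, -29), (266, -30), (267, -15)]
360 [(224, 19), (225, 26), (226, 15), (244, -18), (245, -25), (246, -16), (257, 16), (258, 25), (259, 17), (265, -26), (266, -32), (267, -19)]
```

Run:
```python
from h import *
f,o=pickle.load(open('w5.pkl','rb'))
e=ray(f,[(320,225),(320,266)],.024,o)[:,:2];C=e.mean(0);print(C,np.linalg.norm(e[0]-e[1]))
g=f['frame'].astype(int).mean(2)[261];d=np.diff(g);print([(i,int(d[i])) for i in range(230,410) if abs(d[i])>12])
yaw=np.degrees(o['tool_rot'][2])
for h in(.05,.012):print(yaw,rel(o['position'],o['tool_rot'],[*C,h],yaw,-45,.008))
```

```text
[ 0.44929695 -0.29544714] 0.025848583755474754
[(234, 21), (235, 17), (262, 26), (263, 44), (264, 19), (368, -33), (369, -40), (370, -15), (403, -13), (404, -22), (405, -18)]
64.69431362609106 [-9.800e-01 -7.000e-02  5.000e-01  9.000e-02 -4.508e+01 -4.000e-02]
64.69431362609106 [-9.800e-01 -8.000e-02  4.300e+00  9.000e-02 -4.508e+01 -4.000e-02]
```

servo_tool:
  plan:
    - [7.8,-0.2,-0.2,-2,0,-8,0]
    - [7.8,-0.4,-0.2,-2,0,-16,0]
    - [7.8,-0.6,-0.2,-2,0,-24,0]
    - [7.8,-0.8,-0.2,-1,0,-32,0]
    - [7.8,-1,-0.2,0,0,-40,0]
    - [7.8,-1,-0.2,0.5,0,-45,0]
    - [7.8,-1,-0.2,0.5,0,-45,0]
    - [7.8,-1,-0.2,0.5,0,-45,0]
    - [7.8,-1,-0.2,2.5,0,-45,0]
    - [7.8,-1,-0.2,2.5,0,-45,0]

```text
clock: 16.55
position: [0.443, -0.2994, 0.0198]
tool_rot: [-3.135, 0.782, 1.133]
force: [0.3, -1.1, 0.2]
grip_width: 0.0778
finger_force: 0.0
```

Run:
```python
from h import *
from workcell import bot
o=bot.observe();print(o['tool_rot'])
C=[.4484,-.2946]
for h in(.03,.012,.06):print(rel(o['position'],o['tool_rot'],[*C,h],64.7,-45,.008))
```

```text
[-3.13499689  0.78201739  1.1329126 ]
[-0.25  0.28 -0.4  -0.23 -0.19  0.15]
[ 1.02  0.29  0.88 -0.23 -0.19  0.15]
[-2.36  0.27 -2.53 -0.23 -0.19  0.15]
```

servo_tool:
  plan:
    - [7.8,0.5,0.2,0.4,0,0,0]
    - [7.8,0.9,0.2,0.8,0,0,0]
    - [7.8,1,0.2,0.9,0,0,0]
    - [6,1,0.2,0.9,0,0,0]
    - [6,1,0.2,0.9,0,0,0]
    - [6,1,0.2,0.9,0,0,0]
    - [6,1,0.2,0.9,0,0,0]
    - [6,-0.4,0.2,-0.5,0,0,0]
    - [6,-2,0.2,-2.1,0,0,0]
    - [6,-2,0.2,-2.1,0,0,0]
  force: 45

```text
clock: 17.55
position: [0.4468, -0.2998, 0.0519]
tool_rot: [-3.141, 0.783, 1.129]
force: [0.7, -0.9, -0.7]
grip_width: 0.0607
finger_force: 37.9
```

Run:
```python
from h import *
from workcell import bot
o=bot.observe();print(o['tool_rot'])
R=Ro.from_euler('xyz',o['tool_rot']);C=o['position']-R.apply([0,0,.008]);print(C)
print(rel(o['position'],o['tool_rot'],[.4484,-.2946,.06],64.7,45,.008))
f,o=snap('wrist','w6');cv2.imwrite('pics/w6.png',f['frame'][130:370,150:490])
s,_=snap('side','s6');p=proj(s,[.4484,-.2946,.04])[0].astype(int)
b=cv2.resize(s['frame'][p[1]-60:p[1]+60,p[0]-70:p[0]+70],(420,360),interpolation=2)
a=cv2.resize(f['frame'][130:370,150:490],(380,360));cv2.imwrite('pics/c6.png',np.hstack([a,b]))
```

```text
[-3.14084543  0.78280239  1.12937632]
[ 0.4491816  -0.29474478  0.05754323]
[ 6.100e-01 -8.000e-02 -9.600e-01 -3.000e-02  8.985e+01 -2.000e-02]
```

View pics/c6.png

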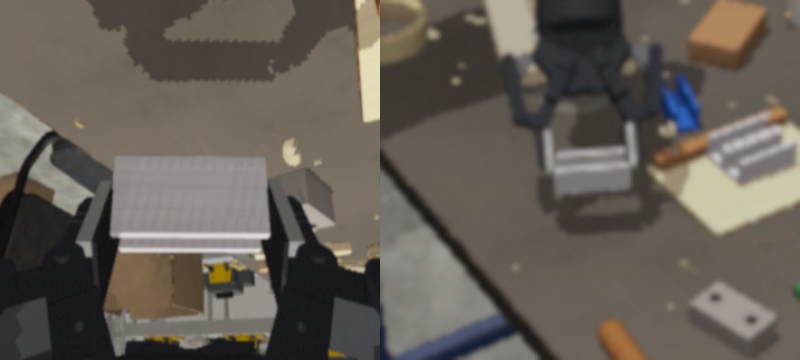

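The left half shows the channel held by its ends with the tool tilted. The right half (side camera) shows it level in the gripper, with A and B side by side at the strip. I'll roll it now.

servo_tool:
  plan:
    - [6,0,0,-0.5,0,8,0]
    - [6,0.1,0,-0.8,0,16,0]
    - [6,0.2,0,-1,0,24,0]
    - [6,0.3,0,-1,0,32,0]
    - [6,0.4,0,-1,0,40,0]
    - [6,0.6,0,-1,0,90,0]
    - [6,0.6,0,-1,0,90,0]
    - [6,0.6,0,-1,0,90,0]
    - [6,0.6,0,-1,0,90,0]
    - [6,0.6,0,-1,0,90,0]

```text
clock: 18.65
position: [0.451, -0.2886, 0.0519]
tool_rot: [-3.124, -0.388, 1.125]
force: [-0.2, -0.0, -1.8]
grip_width: 0.0604
finger_force: 37.9
```

```bash
cat > q.py <<'E'
import sys
from h import *
from workcell import bot
o=bot.observe();print(o['tool_rot'],o['position'],o['clock'])
yaw,t,ah=map(float,sys.argv[1:4]);C=list(map(float,sys.argv[4:6]))
for h in map(float,sys.argv[6:]):print(h,rel(o['position'],o['tool_rot'],[*C,h],yaw,t,ah))
E
python3 q.py 64.7 45 .008 .4484 -.2946 .06 .014
```

```text
[-3.12351041 -0.38762728  1.12489093] [ 0.45096754 -0.28856867  0.05189663] 18.65
0.06 [ 1.000e-02  2.000e-02 -2.600e-01 -8.800e-01  2.279e+01 -4.100e-01]
0.014 [-1.73  0.1   4.   -0.88 22.79 -0.41]
```

servo_tool:
  plan:
    - [6,0,0,-0.3,0,8,0]
    - [6,0,0,-0.3,0,16,0]
    - [6,0,0,-0.3,-0.9,22.8,-0.4]
    - [6,0,0,-0.3,-0.9,22.8,-0.4]
    - [6,0,0,-0.3,-0.9,22.8,-0.4]
    - [6,-0.8,0,2,-0.9,22.8,-0.4]
    - [6,-1.4,0.1,3.4,-0.9,22.8,-0.4]
    - [6,-1.6,0.1,3.7,-0.9,22.8,-0.4]
    - [6,-1.6,0.1,3.7,-0.9,22.8,-0.4]

```text
clock: 19.55
position: [0.4506, -0.2893, 0.0114]
tool_rot: [-3.139, -0.78, 1.128]
force: [0.1, -0.3, 0.9]
grip_width: 0.0606
finger_force: 38.0
```

```bash
python3 q.py 64.7 45 .008 .4484 -.2946 .06 .014 .013
```

```text
[-3.13901393 -0.77956418  1.12846001] [ 0.45057175 -0.2892708   0.01141534] 19.55
0.06 [ 3.01  0.02 -3.06 -0.12  0.33 -0.03]
0.014 [-0.22  0.03  0.21 -0.12  0.33 -0.03]
0.013 [-0.29  0.03  0.28 -0.12  0.33 -0.03]
```

servo_tool:
  plan:
    - [6,-0.15,0,0.15,0,0.3,0]
    - [6,-0.25,0,0.25,0,0.3,0]
    - [6,-0.3,0,0.3,0,0.3,0]
    - [6,-0.3,0,0.3,0,0.3,0]

```text
clock: 19.95
position: [0.4504, -0.2902, 0.0078]
tool_rot: [-3.14, -0.785, 1.128]
force: [-2.2, -1.6, 6.0]
grip_width: 0.0604
finger_force: 38.4
```

servo_tool:
  plan:
    - [7.8,0,0,0,0,0,0]
    - [7.8,0,0,0,0,0,0]
    - [7.8,0,0,0,0,0,0]
    - [7.8,0,0,-3,0,0,0]
    - [7.8,0,0,-6,0,0,0]
    - [7.8,0,0,-6,0,-8,0]
    - [7.8,0,0,-6,0,-16,0]
    - [7.8,0,0,-6,0,-24,0]
    - [7.8,0,0,-6,0,-32,0]
    - [7.8,0,0,-6,0,-40,0]

```text
clock: 20.95
position: [0.4322, -0.3281, 0.0497]
tool_rot: [-3.14, -0.117, 1.129]
force: [-0.1, -0.3, -1.4]
grip_width: 0.0782
finger_force: 0.0
```

```bash
python3 q.py 64.7 0 0 .4484 -.2946 .07; python3 q.py 64.7 -45 .0 .4484 -.2946 .06
```

```text
[-3.13954275 -0.11660188  1.12894657] [ 0.43220409 -0.32805699  0.0496884 ] 20.95
0.07 [ 3.93  0.03 -1.59 -0.12 -6.68 -0.01]
[-3.13954275 -0.11660188  1.12894657] [ 0.43220409 -0.32805699  0.0496884 ] 20.95
0.06 [ 3.810e+00  3.000e-02 -5.900e-01 -1.100e-01 -5.168e+01  4.000e-02]
```

servo_tool:
  plan:
    - [7.8,2,0,-1.6,0,-6.7,0]
    - [7.8,3.9,0,-1.6,0,-6.7,0]
    - [7.8,3.9,0,-1.6,0,-6.7,0]
    - [7.8,3.9,0,-1.6,0,-6.7,0]

```text
clock: 21.35
position: [0.4478, -0.2941, 0.0692]
tool_rot: [-3.137, -0.004, 1.131]
force: [-0.3, 0.5, 1.2]
grip_width: 0.0782
finger_force: 0.0
```

```bash
cat > e.py <<'E'
import sys
from h import *
f,o=snap('wrist',sys.argv[1]);print(o['position'],o['tool_rot'])
g=cv2.GaussianBlur(f['frame'],(3,3),0).astype(int).mean(2)
for c in(290,320,350):
    d=np.diff(g[140:330,c]);print(c,[(i+140,int(d[i])) for i in range(1,len(d)-1) if abs(d[i])>7 and abs(d[i])>=max(abs(d[i-1]),abs(d[i+1]))])
for r in map(int,sys.argv[2:]):
    d=np.diff(g[r]);print('row',r,[(i,int(d[i])) for i in range(200,440) if abs(d[i])>9 and abs(d[i])>=max(abs(d[i-1]),abs(d[i+1]))])
E
python3 e.py w7 210 225 240
python3 - <<'E'
from h import *
f,o=pickle.load(open('w7.pkl','rb'))
w=[.4484,-.2946];
R=Ro.from_euler('xyz',o['tool_rot']).as_matrix()
for x in(-.012,.012):
  for z in(0,.026):print(x,z,proj(f,[*(np.array(w)+R[:2,0]*x),z],o))
E
```

```text
[ 0.44783059 -0.29408303  0.06923367] [-3.13685907 -0.0043096   1.13105279]
290 [(158, -10), (199, 10), (210, 23), (246, -33)]
320 [(197, 7), (211, 25), (246, -35)]
350 [(180, -11), (199, 12), (211, 27), (246, -36), (326, 11)]
row 210 [(271, 15), (370, -11)]
row 225 [(271, 35), (370, -34)]
row 240 [(271, 30), (369, -31)]
-0.012 0 [[322.50354861 230.32831301]]
-0.012 0.026 [[322.63135901 245.73839017]]
0.012 0 [[322.57325743 198.17002092]]
0.012 0.026 [[322.71446308 210.05357463]]
```

The channel lies on its side exactly where I expected it (rows 210 to 246, columns 271 to 370). On to the second roll.

```bash
python3 q.py 64.7 -45 .008 .448 -.2942 .05 .03 .013
```

```text
[-3.13634701 -0.00424549  1.12906784] [ 0.4471095  -0.29502465  0.06892748] 21.4
0.05 [ -0.46   0.06   2.46  -0.29 -45.24   0.11]
0.03 [ -0.47   0.07   4.46  -0.29 -45.24   0.11]
0.013 [ -0.48   0.08   6.16  -0.29 -45.24   0.11]
```

servo_tool:
  plan:
    - [7.8,0,0,0,0,-8,0]
    - [7.8,-0.1,0,0,0,-16,0]
    - [7.8,-0.2,0,0,0,-24,0]
    - [7.8,-0.3,0,0.5,0,-32,0]
    - [7.8,-0.4,0,1.5,0,-40,0]
    - [7.8,-0.5,0.1,2.5,-0.3,-45.2,0.1]
    - [7.8,-0.5,0.1,3.5,-0.3,-45.2,0.1]
    - [7.8,-0.5,0.1,4.5,-0.3,-45.2,0.1]
    - [7.8,-0.5,0.1,4.5,-0.3,-45.2,0.1]
    - [7.8,-0.5,0.1,4.5,-0.3,-45.2,0.1]

```text
clock: 22.4
position: [0.4449, -0.3012, 0.0246]
tool_rot: [3.141, 0.783, 1.125]
force: [0.9, 0.6, -0.1]
grip_width: 0.0782
finger_force: 0.0
```

```bash
python3 q.py 64.7 -45 .008 .448 -.2942 .03 .013
```

```text
[3.14096346 0.78321164 1.12529831] [ 0.44494012 -0.3012071   0.0245834 ] 22.4
0.03 [ 0.16 -0.02 -0.12 -0.12 -0.13 -0.16]
0.013 [ 1.36 -0.02  1.08 -0.12 -0.13 -0.16]
```

servo_tool:
  plan:
    - [7.8,0.6,0,0.4,0,0,0]
    - [7.8,1.1,0,0.9,0,0,0]
    - [7.8,1.35,0,1.1,0,0,0]
    - [6,1.35,0,1.1,0,0,0]
    - [6,1.35,0,1.1,0,0,0]
    - [6,1.35,0,1.1,0,0,0]
    - [6,1.35,0,1.1,0,0,0]
    - [6,0,0,-0.3,0,0,0]
    - [6,-1.8,0,-2.1,0,0,0]
    - [6,-1.8,0,-2.1,0,0,0]

```text
clock: 23.4
position: [0.4475, -0.2981, 0.0539]
tool_rot: [3.137, 0.784, 1.126]
force: [0.6, 0.4, -1.5]
grip_width: 0.0608
finger_force: 46.4
```

servo_tool:
  plan:
    - [6,0,0,-0.5,0,8,0]
    - [6,0.1,0,-0.8,0,16,0]
    - [6,0.2,0,-1,0,24,0]
    - [6,0.3,0,-1,0,32,0]
    - [6,0.4,0,-1,0,40,0]
    - [6,0.6,0,-1,0,90,0]
    - [6,0.6,0,-1,0,90,0]
    - [6,0.6,0,-1,0,90,0]
    - [6,0.6,0,-1,0,90,0]
    - [6,0.6,0,-1,0,90,0]

```text
clock: 24.4
position: [0.4517, -0.2871, 0.0541]
tool_rot: [-3.128, -0.389, 1.127]
force: [0.1, -0.0, -2.3]
grip_width: 0.0612
finger_force: 46.4
```

```bash
python3 q.py 64.7 45 .008 .448 -.2946 .06 .016 .012
```

```text
[-3.12800376 -0.38851723  1.12666002] [ 0.45173313 -0.28705557  0.05408433] 24.4
0.06 [-2.500e-01 -2.000e-02 -1.300e-01 -6.900e-01  2.274e+01 -2.800e-01]
0.016 [-1.91  0.04  3.94 -0.69 22.74 -0.28]
0.012 [-2.06  0.04  4.31 -0.69 22.74 -0.28]
```

servo_tool:
  plan:
    - [6,-0.1,0,-0.1,0,8,0]
    - [6,-0.2,0,-0.1,0,16,0]
    - [6,-0.25,0,-0.1,-0.7,22.7,-0.3]
    - [6,-0.25,0,-0.1,-0.7,22.7,-0.3]
    - [6,-0.25,0,-0.1,-0.7,22.7,-0.3]
    - [6,-1,0,2,-0.7,22.7,-0.3]
    - [6,-1.6,0,3.3,-0.7,22.7,-0.3]
    - [6,-1.9,0,3.9,-0.7,22.7,-0.3]
    - [6,-1.9,0,3.9,-0.7,22.7,-0.3]

```text
clock: 25.3
position: [0.4495, -0.2888, 0.0098]
tool_rot: [-3.138, -0.779, 1.128]
force: [-0.1, 0.1, -0.3]
grip_width: 0.0607
finger_force: 46.4
```

```bash
python3 q.py 64.7 45 .008 .448 -.2946 .016 .012
```

```text
[-3.13821124 -0.77947261  1.12832326] [ 0.44950554 -0.28880407  0.00984637] 25.3
0.016 [ 0.02  0.11 -0.05 -0.16  0.34 -0.04]
0.012 [-0.26  0.11  0.23 -0.16  0.34 -0.04]
```

servo_tool:
  plan:
    - [6,-0.15,0,0.15,0,0.3,0]
    - [6,-0.25,0,0.25,0,0.3,0]
    - [6,-0.3,0,0.3,0,0.3,0]
    - [6,-0.3,0,0.3,0,0.3,0]

```text
clock: 25.7
position: [0.4499, -0.2894, 0.0083]
tool_rot: [-3.141, -0.787, 1.13]
force: [-8.1, -3.3, 27.1]
grip_width: 0.061
finger_force: 48.8
```

servo_tool:
  plan:
    - [6,0.15,0,-0.15,0,0,0]
    - [7.8,0.15,0,-0.15,0,0,0]
    - [7.8,0.15,0,-0.15,0,0,0]
    - [7.8,0.15,0,-0.15,0,0,0]
    - [7.8,0.15,0,-3,0,0,0]
    - [7.8,0.15,0,-6.5,0,0,0]
    - [7.8,0.15,0,-6.5,0,-8,0]
    - [7.8,0.15,0,-6.5,0,-16,0]
    - [7.8,0.15,0,-6.5,0,-24,0]
    - [7.8,0.15,0,-6.5,0,-32,0]

```text
clock: 26.7
position: [0.4304, -0.3307, 0.0537]
tool_rot: [3.141, -0.228, 1.129]
force: [0.5, 0.2, -1.5]
grip_width: 0.0779
finger_force: 0.0
```

```bash
python3 q.py 64.7 0 0 .4484 -.2946 .07
```

```text
[ 3.14116165 -0.22781474  1.12850054] [ 0.43044447 -0.33067934  0.05369692] 26.7
0.07 [  4.29   0.08  -0.68   0.03 -13.05  -0.04]
```

servo_tool:
  plan:
    - [8.2,2,0,-0.7,0,-7,0]
    - [8.2,4.3,0,-0.7,0,-13,0]
    - [8.2,4.3,0,-0.7,0,-13,0]
    - [8.2,4.3,0,-0.7,0,-13,0]
    - [8.2,4.3,0,-0.7,0,-13,0]

```text
clock: 27.2
position: [0.4477, -0.2932, 0.0695]
tool_rot: [-3.139, -0.006, 1.131]
force: [-0.3, -0.1, -0.8]
grip_width: 0.082
finger_force: 0.0
```

```bash
python3 e.py w8 215 230 240
python3 - <<'E'
from h import *
f,o=pickle.load(open('w8.pkl','rb'))
w=[.4484,-.2946];
R=Ro.from_euler('xyz',o['tool_rot']).as_matrix()
for x in(-.013,.013):
  for z in(0,.024):print(x,z,proj(f,[*(np.array(w)+R[:2,0]*x),z],o))
cv2.imwrite('pics/w8.png',f['frame'])
E
```

```text
[ 0.44768399 -0.29318413  0.06951319] [-3.13925421 -0.00586551  1.13107873]
290 [(169, -10), (202, 9), (213, 24), (250, -36)]
320 [(213, 26), (250, -35)]
350 [(182, -9), (202, 11), (213, 28), (250, -36)]
row 215 [(271, 33), (370, -35)]
row 230 [(271, 36), (369, -34)]
row 240 [(272, 36), (368, -32)]
-0.013 0 [[322.98271011 232.59603918]]
-0.013 0.024 [[323.24165339 246.83391931]]
0.013 0 [[323.07375281 197.85255788]]
0.013 0.024 [[323.35308594 208.60888191]]
```

The top face is uniform from row 213 to 250 (26 mm) with no legs showing, so the channel is upside down. I'll grip it vertically next.

Run:
```python
from h import *
f,o=pickle.load(open('w8.pkl','rb'))
P=ray(f,[(271,213.5),(370,213.5),(272,250.5),(369.,250.5)],.024,o)[:,:2];C=P.mean(0);print(C,np.linalg.norm(P[0]-P[2]),np.linalg.norm(P[0]-P[1]))
from workcell import bot
o=bot.observe()
print(rel(o['position'],o['tool_rot'],[*C,.008],64.7,0,0))
```

```text
[ 0.44554335 -0.29647208] 0.02539427663662164 0.06195191838588923
[-0.32 -0.02  6.13 -0.15 -0.34  0.  ]
```

servo_tool:
  plan:
    - [8.2,-0.3,0,3,0,0,0]
    - [8.2,-0.3,0,5.4,0,0,0]
    - [8.2,-0.3,0,6.1,-0.1,-0.3,0]
    - [8.2,-0.3,0,6.1,-0.1,-0.3,0]
    - [6,-0.3,0,6.1,-0.1,-0.3,0]
    - [6,-0.3,0,6.1,-0.1,-0.3,0]
    - [6,-0.3,0,6.1,-0.1,-0.3,0]
    - [6,-0.3,0,6.1,-0.1,-0.3,0]
    - [6,-0.3,0,3,-0.1,-0.3,0]
    - [6,-0.3,0,-1,-0.1,-0.3,0]
  force: 40

```text
clock: 28.25
position: [0.4454, -0.2961, 0.0801]
tool_rot: [-3.139, -0.001, 1.13]
force: [0.2, -0.5, 0.1]
grip_width: 0.0609
finger_force: 41.1
```

```bash
python3 q.py 90 0 0 .61 -.365 .1
```

```text
[-3.13913323e+00 -6.32900404e-04  1.12959647e+00] [ 0.44542753 -0.29611773  0.08007818] 28.25
0.1 [  0.8   17.82  -2.04  -0.13  -0.07 -25.28]
```

servo_tool:
  plan:
    - [6,0,1,-2,0,0,-4]
    - [6,0.2,5,-2,0,0,-12]
    - [6,0.4,9,-2,0,0,-20]
    - [6,0.6,13,-2,0,0,-25.3]
    - [6,0.8,16.5,-2,0,0,-25.3]
    - [6,0.8,17.8,-2,0,0,-25.3]
    - [6,0.8,17.8,-2,0,0,-25.3]
    - [6,0.8,17.8,-2,0,0,-25.3]
    - [6,0.8,17.8,-2,0,0,-25.3]

```text
clock: 29.15
position: [0.6096, -0.3652, 0.0999]
tool_rot: [-3.141, -0.0, 1.571]
force: [0.0, 0.3, -1.4]
grip_width: 0.0608
finger_force: 41.1
```

```bash
cat > e2.py <<'E'
from h import *
f,o=snap('wrist','w9');print(o['position'],o['tool_rot'],o['clock'])
g=cv2.GaussianBlur(f['frame'],(3,3),0).astype(int).mean(2)
pk=lambda d,a,b,th:[(i,int(d[i])) for i in range(a,b) if abs(d[i])>th and abs(d[i])>=max(abs(d[i-1]),abs(d[i+1]))]
for c in(295,318,340):print(c,pk(np.diff(g[:,c]),50,330,6))
E
python3 e2.py
```

```text
[ 0.6096139  -0.36523152  0.0999166 ] [-3.14104831e+00 -3.68971777e-04  1.57080093e+00] 29.15
295 [(61, 11), (83, 33), (91, -22), (93, 9), (97, 12), (116, -23), (118, 23), (124, -13), (127, 13), (133, -13), (135, 13), (154, -37), (158, 38), (165, -8), (188, -17), (214, -28), (229, 8), (249, 24), (299, -33), (303, 12), (309, -14), (315, 23)]
318 [(61, 11), (83, 32), (91, -26), (93, 12), (97, 13), (116, -25), (118, 24), (124, -13), (127, 13), (133, -12), (135, 13), (154, -39), (158, 37), (165, -8), (190, -14), (214, -33), (229, 8), (249, 24), (299, -33), (307, 11), (311, -13), (314, -14), (317, 44)]
340 [(61, 13), (83, 33), (91, -26), (93, 13), (97, 13), (116, -22), (118, 20), (124, -12), (127, 12), (133, -12), (135, 12), (154, -39), (158, 37), (165, -6), (188, -16), (214, -30), (229, 8), (249, 24), (299, -33), (316, -12), (319, 33), (322, 24)]
```

Run:
```python
from h import *
f,o=pickle.load(open('w9.pkl','rb'))
for n,y,z in[('strip',-.278,.022),('A out',-.278,.032),('A in',-.283,.032),('A in bot',-.283,.013),('A2 bot',-.299,.013),('A2',-.299,.032),('joint',-.304,.032),('B in',-.309,.032),('B inbot',-.309,.013),('B2in bot',-.325,.013),('B2in',-.325,.032),('B2out',-.330,.032),('B2 base',-.33,.008),('board edge',-.373,.008)]:
    print(n,proj(f,[.6096,y,z],o)[0].round(1))
r=ray(f,[(319,249.5),(319,299.5)],o['position'][2]+.016,o);print(r[:,1],r[:,1].mean()-o['position'][1])
m=f['frame'];print([(r,m[r,318].tolist()) for r in range(56,170,3)])
```

```text
strip [321.6  83.4]
A out [321.6  82.5]
A in [321.6  91. ]
A in bot [321.5  92. ]
A2 bot [321.5 116.3]
A2 [321.6 117.4]
joint [321.6 125.5]
B in [321.6 133.4]
B inbot [321.5 130.9]
B2in bot [321.4 153.6]
B2in [321.5 157.9]
B2out [321.5 165.4]
B2 base [321.4 159.3]
board edge [321.3 214.1]
[-0.35128117 -0.37652246] 0.0013297026628878439
[(56, [94, 107, 116]), (59, [94, 107, 116]), (62, [67, 132, 186]), (65, [72, 144, 202]), (68, [72, 145, 203]), (71, [75, 148, 206]), (74, [75, 150, 209]), (77, [76, 153, 211]), (80, [75, 148, 206]), (83, [142, 154, 179]), (86, [223, 218, 215]), (89, [222, 218, 215]), (92, [153, 153, 154]), (95, [183, 184, 187]), (98, [216, 213, 210]), (101, [222, 218, 215]), (104, [223, 218, 215]), (107, [223, 219, 216]), (110, [222, 218, 215]), (113, [224, 219, 216]), (116, [214, 210, 207]), (119, [210, 206, 203]), (122, [224, 219, 216]), (125, [212, 207, 205]), (128, [222, 218, 215]), (131, [224, 219, 216]), (134, [188, 188, 190]), (137, [223, 218, 215]), (140, [224, 219, 216]), (143, [223, 219, 216]), (146, [223, 219, 216]), (149, [223, 219, 216]), (152, [223, 219, 216]), (155, [158, 154, 155]), (158, [133, 135, 139]), (161, [223, 219, 216]), (164, [223, 219, 216]), (167, [183, 213, 211])]
```

A and B match the snug model to within a pixel: strip/A edge at row 83, joint at row 125, B's outer edge at row 165. I'll check the end columns, then nest.

```bash
python3 - <<'E'
from h import *
f,o=pickle.load(open('w9.pkl','rb'))
g=f['frame'].astype(int)[...,0]
for r in(87,121,129,162):
    d=np.diff(g[r]);e=[i for i in range(240,400) if abs(d[i])>25];
    w=ray(f,[(e[0],r),(e[-1],r)],.032,o);print(r,e[0],e[-1],w[:,0].round(4),w[:,0].mean().round(4))
for r in(270,285):
    print(r,[int(x) for x in g[r,230:262:2]],[int(x) for x in g[r,380:412:2]])
E
python3 q.py 90 0 0 .6099 -.3053 .06 .021
```

```text
87 270 270 [0.5774 0.5774] 0.5774
[-3.14119470e+00 -2.85329767e-04  1.57084310e+00] [ 0.60972401 -0.36529822  0.09993582] 29.2
0.06 [ 6.    0.02  4.   -0.02 -0.02  0.  ]
0.021 [ 6.    0.02  7.9  -0.02 -0.02  0.  ]Traceback (most recent call last):
  File "<stdin>", line 6, in <module>
IndexError: list index out of range
```

Run:
```python
from h import *
f,o=pickle.load(open('w9.pkl','rb'))
s=cv2.cvtColor(f['frame'],cv2.COLOR_BGR2HSV)[...,1]
for r in(87,121,129,162):
    e=[i for i in range(230,420) if s[r,i]<18]
    w=ray(f,[(e[0]-.5,r),(e[-1]+.5,r)],.032,o);print(r,e[0],e[-1],w[:,0].round(4),w[:,0].mean().round(4))
e=[i for i in range(200,440) if s[275,i]<25];print(e[0],e[-1],[int(x) for x in s[275,225:265:2]],[int(x) for x in s[275,375:420:2]])
```

```text
87 271 369 [0.5778 0.6394] 0.6086
121 272 368 [0.5774 0.6397] 0.6086
129 272 367 [0.5772 0.6393] 0.6083
162 274 366 [0.5776 0.6396] 0.6086
216 422 [5, 3, 6, 6, 6, 9, 3, 10, 43, 23, 13, 26, 30, 0, 12, 10, 11, 11, 10, 11] [12, 10, 10, 10, 10, 11, 13, 13, 15, 38, 40, 0, 12, 5, 6, 3, 6, 6, 6, 6, 13, 21, 10]
```

Ends of A and B are flush (both x 0.5775 to 0.6395). I'll lower C until its legs enter the troughs, with the finger tips still above the others' ends, release it there, then press and squeeze.

servo_tool:
  plan:
    - [6,2,-0.05,0,0,0,0]
    - [6,4.5,-0.05,0,0,0,0]
    - [6,6,-0.05,0,0,0,0]
    - [6,6,-0.05,3,0,0,0]
    - [6,6,-0.05,5,0,0,0]
    - [6,6,-0.05,5,0,0,0]
    - [6,6,-0.05,5,0,0,0]

```text
clock: 29.9
position: [0.6099, -0.3055, 0.05]
tool_rot: [-3.141, -0.0, 1.571]
force: [0.7, -0.2, 0.5]
grip_width: 0.0606
finger_force: 41.1
```

```bash
python3 q.py 90 0 0 .6092 -.3053 .04 .028; python3 -c "
from workcell import bot
print(bot.observe()['force'])"
```

```text
[-3.14126877e+00 -3.98700151e-04  1.57090406e+00] [ 0.60992158 -0.30547761  0.04998806] 29.9
0.04 [ 0.02 -0.07  1.   -0.02 -0.02  0.01]
0.028 [ 0.02 -0.07  2.2  -0.02 -0.02  0.01]
[ 0.67904529 -0.18351148  0.45236286]
```

servo_tool:
  plan:
    - [6,0,-0.07,0.6,0,0,0]
    - [6,0,-0.07,1.2,0,0,0]
    - [6,0,-0.07,1.7,0,0,0]
    - [6,0,-0.07,2.1,0,0,0]
    - [6,0,-0.07,2.1,0,0,0]

```text
clock: 30.4
position: [0.6089, -0.3052, 0.0277]
tool_rot: [-3.14, -0.001, 1.571]
force: [0.4, -0.7, 0.1]
grip_width: 0.0606
finger_force: 41.1
```

servo_tool:
  plan:
    - [6,0,0,0.2,0,0,0]
    - [6,0,0,0.4,0,0,0]
    - [6,0,0,0.6,0,0,0]
    - [6,0,0,0.6,0,0,0]

```text
clock: 30.8
position: [0.6096, -0.3056, 0.0231]
tool_rot: [3.141, 0.0, 1.571]
force: [-0.8, -0.1, 7.0]
grip_width: 0.0609
finger_force: 45.3
```

servo_tool:
  plan:
    - [6,0,0,-0.1,0,0,0]
    - [7.4,0,0,-0.1,0,0,0]
    - [7.4,0,0,-0.1,0,0,0]
    - [7.4,0,0,0.3,0,0,0]
    - [7.4,0,0,0.3,0,0,0]
    - [6,0,0,0.3,0,0,0]
    - [6,0,0,0.3,0,0,0]
    - [6,0,0,0.3,0,0,0]
    - [6,0,0,0.3,0,0,0]
  force: 30

```text
clock: 31.7
position: [0.6092, -0.3053, 0.0194]
tool_rot: [-3.141, -0.001, 1.571]
force: [0.2, 0.6, -0.8]
grip_width: 0.0612
finger_force: 33.0
```

servo_tool:
  plan:
    - [7.6,0,0,0,0,0,0]
    - [7.6,0,0,0,0,0,0]
    - [7.6,0,0,0,0,0,0]
    - [7.6,0,0,-3,0,0,0]
    - [0,0,0,-6,0,0,0]
    - [0,0,0,-6,0,0,0]
    - [0,0,0,-6,0,0,0]
    - [0,0,0,-6,0,0,0]
    - [0,0,0,-6,0,0,0]
    - [0,0,0,-6,0,0,0]

```text
clock: 32.7
position: [0.6089, -0.3051, 0.0786]
tool_rot: [-3.14, -0.001, 1.571]
force: [0.6, 0.3, 0.3]
grip_width: -0.0
finger_force: 0.0
```

```bash
python3 q.py 90 0 0 .6092 -.304 .042 .037; python3 -c "
from workcell import bot
print(bot.observe()['grip_width'])"
```

```text
[-3.14027274e+00 -1.07585214e-03  1.57107140e+00] [ 0.60890985 -0.30512151  0.07860641] 32.7
0.042 [ 0.11  0.03  3.66 -0.08 -0.06  0.02]
0.037 [ 0.11  0.03  4.16 -0.08 -0.06  0.02]
-2.556031039728965e-05
```

Now I'll press down with closed fingers.

servo_tool:
  plan:
    - [0,0.1,0,2,0,0,0]
    - [0,0.1,0,3.4,0,0,0]
    - [0,0.1,0,3.9,0,0,0]
    - [0,0.1,0,4.1,0,0,0]
    - [0,0.1,0,4.3,0,0,0]
    - [0,0.1,0,4.4,0,0,0]

```text
clock: 33.3
position: [0.6094, -0.3043, 0.037]
tool_rot: [-3.141, -0.0, 1.571]
force: [-12.3, 5.7, 30.7]
grip_width: 0.0
finger_force: 15.2
```

The top stopped at z = 0.037, which is fully home. I'll back off and inspect.

servo_tool:
  plan:
    - [0,0,0,-2,0,0,0]
    - [2,0,0,-6,0,0,0]
    - [4,-3,0,-8,0,0,0]
    - [6,-6.5,0,-8,0,0,0]
    - [6,-6.5,0,-8,0,0,0]
    - [6,-6.5,0,-8,0,0,0]

```text
clock: 33.9
position: [0.609, -0.3702, 0.1157]
tool_rot: [3.141, -0.0, 1.57]
force: [1.1, 1.1, -1.3]
grip_width: 0.0602
finger_force: 0.0
```

Run:
```python
from h import *
f,o=snap('wrist','wA');s,_=snap('side','sA');c,_=snap('scene','cA')
print(o['position'],o['clock'])
a=cv2.resize(f['frame'][40:260,210:430],(440,440),interpolation=2)
def cr(s):
    p=proj(s,[.609,-.304,.03])[0].astype(int);return cv2.resize(s['frame'][p[1]-27:p[1]+28,p[0]-45:p[0]+45],(360,220),interpolation=2)
cv2.imwrite('pics/fin.png',np.hstack([a,np.vstack([cr(s),cr(c)])]))
sat=cv2.cvtColor(f['frame'],cv2.COLOR_BGR2HSV)[...,1]
g=cv2.GaussianBlur(f['frame'],(3,3),0).astype(int).mean(2)
d=np.diff(g[:,320]);print([(i,int(d[i])) for i in range(50,220) if abs(d[i])>6 and abs(d[i])>=max(abs(d[i-1]),abs(d[i+1]))])
for n,y,z in[('strip',-.278,.022),('A in',-.283,.032),('B2in',-.325,.032),('B2out',-.330,.032),('C+',-.291,.037),('C-',-.317,.037)]:print(n,proj(f,[.609,y,z],o)[0].round(1))
```

```text
[ 0.60904602 -0.37015172  0.11569182] 33.9
[(56, 11), (77, 25), (84, -34), (86, 19), (90, 12), (137, -10), (139, 9), (144, -34), (148, 36), (154, -9), (185, -10), (202, -31)]
strip [321.2  77.2]
A in [321.2  84. ]
B2in [321.3 147.3]
B2out [321.3 154.4]
C+ [321.3  96.5]
C- [321.3 136.5]
```

View pics/fin.png

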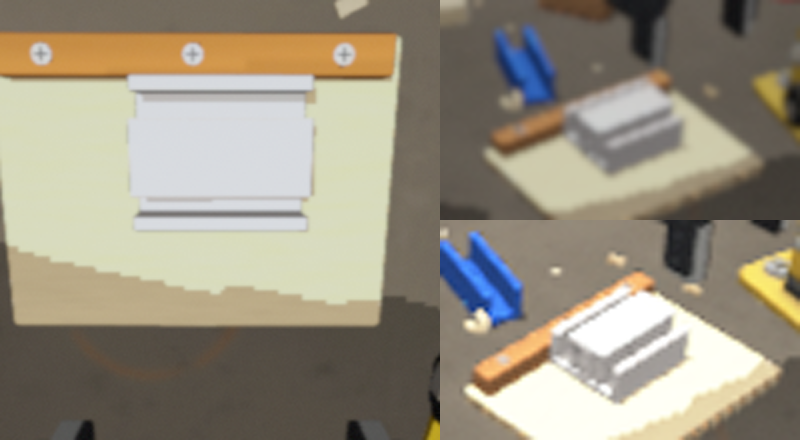

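The final picture shows C upside down over the two neighbouring legs (crop rows 118 to 196). A is against the strip, B is snug beside it, and the nested block looks compact in both outside views. One numeric check of the ends is left.

Run:
```python
from h import *
f,o=pickle.load(open('wA.pkl','rb'))
g=f['frame'].astype(float)[...,0]
def ed(r,z):
    p=g[r-1:r+2].mean(0);d=np.diff(p);out=[]
    for a,b,s in((262,290,1),(352,382,-1)):
        w=np.clip(s*d[a:b],0,None);i=a+np.argmax(w);k=slice(i-1,i+2);out.append((np.arange(i-1,i+2)*np.abs(d[k])).sum()/np.abs(d[k]).sum()+.5)
    w=ray(f,[(out[0],r),(out[1],r)],z,o)[:,0];print(r,np.round(out,1),w.round(4),w.mean().round(4))
for r in(80,81):ed(r,.032)
for r in(104,112,120,128,134):ed(r,.037)
for r in(150,152):ed(r,.032)
```

```text
80 [273.4 366.3] [0.5772 0.639 ] 0.6081
81 [273.6 365.8] [0.5773 0.6387] 0.608
104 [273.9 365.8] [0.5775 0.6386] 0.608
112 [273.7 365.5] [0.5772 0.6386] 0.6079
120 [274.4 365.4] [0.5774 0.6387] 0.608
128 [274.9 365.3] [0.5775 0.6389] 0.6082
134 [274.8 364.8] [0.5773 0.6387] 0.608
150 [276.6 362.5] [0.5774 0.6383] 0.6078
152 [276.7 362.5] [0.5774 0.6383] 0.6078
```

The ends are flush to about 0.3 mm, so I'm handing the job in.

```bash
python3 -c "
from workcell import bot
print(bot.job_done())"
```

```text
the job is handed in; nothing more can be done
None
```

The bundle is made up and handed in: A is snug on the strip, B is snug beside it, and C is nested upside down over them, pressed fully home. The ends are flush to about 0.3 mm by camera, it took about 34 s on the robot's clock, and I did not touch the tape roll, marker or steel block.

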